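Strip the spindle and lay out its parts

ROBOT

A 6-joint arm with a two-finger parallel gripper is mounted at the origin on a cart in front of the work surface, level with it; the furniture and walls round the work are solid. World frame = base frame: x ahead of the robot, y to its left, z up, the work surface at z = 0. Lengths are in mm, angles in degrees, forces in N, time in s.
With the tool pointing down it reaches from about 300 to 750 mm from the base axis. Payload 8.5 kg.
Tool frame: the origin (TCP) lies where the fingers leave the gripper's body, on its centre line; the fingertips stand 64 mm ahead of it and the grasp point (between the pads) lies 45 mm ahead of it; z points along the fingers, y is the line along which they close (so a half turn about z gives the same grasp; the last joint's range is limited). The gripper opens to 88 mm and grips with 3 to 60 N. Pads are 18 mm wide; open, the fingers measure 123 mm over their backs; the gripper's body (75 mm by 187 mm) begins 45 mm behind the grasp point.
Start: joints at [-87.909, 21.807, 74.336, -0, 83.858, -12.336], TCP at [137.026, -532.639, 302.748] pointing down, gripper open.
Joint ranges: [-178.18, 178.18], [-50.72, 133.34], [12.68, 142.11], [-81.47, 261.47], [9.98, 163.14], [-165.26, 165.26]. Speed limits (degrees/s): [136.94, 136.94, 180, 180, 180, 180].

INTERFACE

Orientations are given as a 3x3 rotation matrix whose columns are the frame's x, y, z axes.
In Python, from bench import state, get_image, finish_job gives the robot as it stands.
- The arm moves only by the tool servo_tool, never from a script. Its arguments are lists of equal length, an entry for each row: "offset": the shift along the tool's x, y, z in units of 60 mm (1.0 is 60 mm), a list of three; "roll": the turn about the tool's z in degrees. In form: {"offset": [[x, y, z], ...], "roll": [roll, ...]}. A call has 1 to 12 rows; each row shifts and turns the commanded pose from where the row before left it, along the tool's axes as they then stand; what a row does not reach is not made up. A row lasts 1/8 s, in which the tool goes at most 62.5 mm and 10.7 degrees, less where a joint would pass 70% of its speed; a pose out of reach is approached as far as the arm can. A call is refused whole if a number of a shift passes 1 or a number of a turn 10.7, either way. A call with a gripper value outside its range is refused whole. "hand" is the finger opening in mm, from 0 to 88.1, set as the call begins (left out, the last holds). The fingers move at their own pace and stop on an object; "newtons" is the grip in N (left out, the last holds). Time passes only in rows, so rows that do not move let the fingers close. It gives the time, the measured TCP pose, the force, the opening and the grip force at its end, in the units of the state.
- state(): the state, without advancing time (a new reading comes with each control period).
- get_image(name): name is "scene" or "top" or "wrist"; returns a dict with "color" (384x512x3 uint8, red, green, blue), "vertical_fov" (degrees; the focal length in pixels is half the picture's height over the tangent of half this angle, whatever the lens; pixels are square), "cx", "cy" (the principal point, pixels), "T" (4x4, takes a point from camera to world coordinates); the wrist camera has in their place "T_tool_cam" (4x4, takes a point from camera to tool coordinates, whose origin is the TCP and whose axes are the flange's). Camera axes: x right, y down, z forward; pixel columns grow to the right and rows downward; lengths in mm; the calibration is good to about 2 mm. A picture is of the moment at which its call begins: read the wrist's pose just before it. There is no depth.
- finish_job(): hands the job in; it is judged then, once.
The state is a dict: "clock": time; "qpos": joint angles; "qvel": joint speeds; "tau": joint torques, N m; "tcp_pos": TCP position; "tool_rot": TCP orientation; "wrist_force": force on the tool from outside, world axes, zero at the start; "torque": the same for the moment, N m; "gripper_width": finger opening in mm; "grip_force": force on a finger pad.
Only numpy, scipy, OpenCV 4.12 (cv2) and the standard library are available. Lean on these libraries where they do the work, as an engineer would, in place of code of your own. Each camera call takes 0.05 s, during which the arm holds its last target. There are 200 camera calls.

TASK

Strip the spindle that stands in the bench block: take its four parts off one at a time from the top and set each one down, not dropped, flat in the pocket of the tray insert that was cut for it - set collar in the smallest pocket, then belt pulley, ball bearing and end cover in the next larger ones. Leave each part lying in its pocket once it is there, and do not push or knock over the glue bottle and the tape measure beside the work.

Things in the scene. Friction and masses are not known exactly. Their poses are not given: they have to be found in the camera images.
- set_collar: Set collar, loosened: plain dark steel ring, 30 mm outside diameter, 14 mm tall, bore 20 mm. Topmost of the four parts on the upright spindle, underside 111 mm above the table; lifts straight off the 17 mm shaft, whose tip is 10 mm above the collar's underside. Origin: centre of its underside, z up along the bore.
- pulley: Toothed belt pulley: bright aluminium, 42 mm outside diameter over its two end rims (grip it as a plain 42 mm cylinder), 16 mm tall, bore 20 mm. Second from the top, under the set collar, underside 95 mm above the table. Origin: centre of its underside, z up along the bore.
- bearing: Ball bearing: bright steel rings with a black seal between, 55 mm outside diameter, 15 mm tall, bore 30 mm. Third from the top, under the pulley, underside 80 mm above the table; the shaft is 26 mm thick here. Origin: centre of its underside, z up along the bore.
- end_cover: End cover: aluminium disc with four small holes, 68 mm diameter, 14 mm tall, bore 30 mm, lower edge chamfered 3 mm. Lowest part, on a 36 mm shoulder, underside 66 mm above the table, rim free beneath. The spindle is fixed, in a round steel block 100 mm across, 36 mm high; its tip is 121 mm above the table. Origin: centre of its underside, z up along the bore.
- insert_40: Black foam insert 104 x 104 x 20 mm, fixed, one of four, 2 x 2 (105 mm pitch, places vary) in a plywood tray, rim 20 mm high. Round grey-floored pocket in its middle, the smallest, 40 mm across, 5 mm deep, floor 15 mm above the insert's underside; for the set collar. Origin: centre of the underside, 5 mm above the table, right under the pocket's centre; x, y along the edges.
- insert_52: Black foam insert 104 x 104 x 20 mm, fixed, one of four, 2 x 2 (105 mm pitch, places vary) in a plywood tray, rim 20 mm high. Round grey-floored pocket in its middle, the second smallest, 52 mm across, 5 mm deep, floor 15 mm above the insert's underside; for the belt pulley. Origin: centre of the underside, 5 mm above the table, right under the pocket's centre; x, y along the edges.
- insert_65: Black foam insert 104 x 104 x 20 mm, fixed, one of four, 2 x 2 (105 mm pitch, places vary) in a plywood tray, rim 20 mm high. Round grey-floored pocket in its middle, the second largest, 65 mm across, 5 mm deep, floor 15 mm above the insert's underside; for the ball bearing. Origin: centre of the underside, 5 mm above the table, right under the pocket's centre; x, y along the edges.
- insert_78: Black foam insert 104 x 104 x 20 mm, fixed, one of four, 2 x 2 (105 mm pitch, places vary) in a plywood tray, rim 20 mm high. Round grey-floored pocket in its middle, the largest, 78 mm across, 5 mm deep, floor 15 mm above the insert's underside; for the end cover. Origin: centre of the underside, 5 mm above the table, right under the pocket's centre; x, y along the edges.
- glue_bottle: Bystander: white squeeze bottle with a blue label and an orange nozzle, 62 mm across, 167 mm tall, standing loose on the table beyond the spindle, its axis at least 130 mm from the spindle's. Origin: centre of its underside.
- tape_measure: Bystander: yellow tape measure, 36 x 78 x 64 mm, standing loose on the table on the robot's side of the spindle, its centre 100 mm or more from the spindle axis. Origin: centre of its underside.
Not all that is in view belongs to the job. What is shaped like the bearing but pink or turquoise is not meant.

How it is judged (in metres and radians):
On the way, in this order (a step that is already met when the one before it is completed fails the run):
1. the set collar lies in its pocket, and the parts below it are still on the spindle (horizontal distance between set_collar and insert_40 below 0.008 m and z of set_collar in the frame of insert_40 between 0.012 and 0.0168 m and angle between set_collar's own z axis and vertical below 0.07 rad and linear speed of set_collar below 0.03 m/s and angular speed of set_collar below 0.3 rad/s and distance of each of pulley, bearing, end_cover from where it was at the start of the episode below 0.015 m), for 0.2 s.
2. the belt pulley lies in its pocket, the parts already laid out are still in theirs, and the parts below it are still on the spindle (horizontal distance between set_collar and insert_40 below 0.008 m and z of set_collar in the frame of insert_40 between 0.012 and 0.0168 m and angle between each of set_collar, pulley's own z axis and vertical below 0.07 rad and linear speed of each of set_collar, pulley below 0.03 m/s and angular speed of each of set_collar, pulley below 0.3 rad/s and horizontal distance between pulley and insert_52 below 0.008 m and z of pulley in the frame of insert_52 between 0.012 and 0.0168 m and distance of each of bearing, end_cover from where it was at the start of the episode below 0.015 m), for 0.2 s.
3. the ball bearing lies in its pocket, the parts already laid out are still in theirs, and the parts below it are still on the spindle (horizontal distance between set_collar and insert_40 below 0.008 m and z of set_collar in the frame of insert_40 between 0.012 and 0.0168 m and angle between each of set_collar, pulley, bearing's own z axis and vertical below 0.07 rad and linear speed of each of set_collar, pulley, bearing below 0.03 m/s and angular speed of each of set_collar, pulley, bearing below 0.3 rad/s and horizontal distance between pulley and insert_52 below 0.008 m and z of pulley in the frame of insert_52 between 0.012 and 0.0168 m and horizontal distance between bearing and insert_65 below 0.008 m and z of bearing in the frame of insert_65 between 0.012 and 0.0168 m and distance of end_cover from where it was at the start of the episode below 0.015 m), for 0.2 s.
4. the end cover lies in its pocket, the parts already laid out are still in theirs (horizontal distance between set_collar and insert_40 below 0.008 m and z of set_collar in the frame of insert_40 between 0.012 and 0.0168 m and angle between each of set_collar, pulley, bearing, end_cover's own z axis and vertical below 0.07 rad and linear speed of each of set_collar, pulley, bearing, end_cover below 0.03 m/s and angular speed of each of set_collar, pulley, bearing, end_cover below 0.3 rad/s and horizontal distance between pulley and insert_52 below 0.008 m and z of pulley in the frame of insert_52 between 0.012 and 0.0168 m and horizontal distance between bearing and insert_65 below 0.008 m and z of bearing in the frame of insert_65 between 0.012 and 0.0168 m and horizontal distance between end_cover and insert_78 below 0.008 m and z of end_cover in the frame of insert_78 between 0.012 and 0.0168 m), for 0.2 s.
At the end, for the whole second after the job is handed in: Set collar, belt pulley, ball bearing and end cover each lie at rest, flat on the floor of their own insert's pocket (40, 52, 65 and 78 mm): centre within 8 mm of the pocket's centre, underside less than 1.8 mm above the pocket floor, tilted less than 0.07 rad (all of step 4); the robot touches nothing.
It fails at once if a part is dropped or thrown (moves faster than 0.9 m/s without being held, as after a fall of 4 cm) ((linear speed of set_collar above 0.9 m/s and contact force between the fingers and set_collar below 0.1 N) or (linear speed of pulley above 0.9 m/s and contact force between the fingers and pulley below 0.1 N) or (linear speed of bearing above 0.9 m/s and contact force between the fingers and bearing below 0.1 N) or (linear speed of end_cover above 0.9 m/s and contact force between the fingers and end_cover below 0.1 N)).
It fails at once if the glue bottle is pushed more than 3 cm or knocked over (distance of glue_bottle from where it was at the start of the episode above 0.03 m or angle between glue_bottle's own z axis and vertical above 0.5 rad).
It fails at once if the tape measure is pushed more than 3 cm or knocked over (distance of tape_measure from where it was at the start of the episode above 0.03 m or angle between tape_measure's own z axis and vertical above 0.5 rad).
It also fails if it takes over 109 s, if anything falls off the work surface, if the arm or the gripper's body presses on something with over 40 N, if the wrist force passes 120 N, or if a joint passes its speed limit or range.

## Working session

There is one attempt and no reset: what is moved stays moved. The work goes in short steps, Python scripts to look and compute and a tool call to move; the robot and the scene stay as the last step left them, time stands still between calls to the robot, and variables do not carry over. Pictures are saved under pics/ and viewed, at most 14 in all, crops included, and the job is handed in when it is done.

Besides the shell and the picture viewer there is one more tool, called after "Emit:" as name(argument=value, ...), one argument or row to a line, values as JSON. servo_tool: Moves the arm, as the interface text tells. Its arguments: {"type":"object","properties":{"offset":{"type":"array","items":{"type":"array","items":{"type":"number"}}},"roll":{"type":"array","items":{"type":"number"}},"hand":{"type":"number"},"newtons":{"type":"number"}},"required":["offset","roll"]}

```bash
mkdir -p pics; ls; python3 - <<'E'
from bench import state,get_image
import cv2,numpy as np
s=state();print(s)
ims=[]
for n in("scene","top","wrist"):
    d=get_image(n);cv2.imwrite(f"pics/{n}0.png",d["color"][:,:,::-1])
    print(n,{k:v for k,v in d.items() if k!="color"})
E
```

```text
pics
{'clock': 0.0, 'qpos': array([-8.79079976e+01,  2.18397157e+01,  7.43841726e+01, -2.22281519e-03,
        8.38577762e+01, -1.23350209e+01]), 'qvel': array([-0.03789949, -0.02387398, -0.08462056,  0.05571873, -0.10584392,
        0.02325037]), 'tau': array([-2.48287906e-03, -4.37931132e+01, -2.24557060e+01,  7.12046586e-02,
        3.52572708e-02, -1.05533509e-04]), 'tcp_pos': array([ 137.02121271, -532.4608194 ,  302.15306924]), 'tool_rot': array([[ 9.68464731e-01,  2.49150670e-01, -9.05770333e-05],
       [ 2.49150544e-01, -9.68463722e-01,  1.42295698e-03],
       [ 2.66810114e-04, -1.40065097e-03, -9.99998983e-01]]), 'wrist_force': array([0.23061229, 0.26819187, 0.10036422]), 'torque': array([0.05503214, 0.03487365, 0.04990176]), 'grip_force': 0.0, 'gripper_width': 88.03723978913789}
scene {'vertical_fov': 44.69056240049262, 'cx': 260.41585894208845, 'cy': 193.96438721548327, 'T': array([[ 4.75566126e-01, -5.02956475e-01,  7.21714379e-01,
        -2.11932922e+02],
       [-8.79595140e-01, -2.83272309e-01,  3.82189990e-01,
        -3.78726910e+02],
       [ 1.22167683e-02, -8.1
[... 329 characters left out ...]
  [-9.99751459e-01,  2.15766625e-02, -5.60961503e-03,
         1.55861241e+01],
       [ 8.03819905e-04, -2.16570122e-01, -9.76266734e-01,
         1.34987461e+03],
       [ 0.00000000e+00,  0.00000000e+00,  0.00000000e+00,
         1.00000000e+00]])}
wrist {'vertical_fov': 69.32587413670828, 'cx': 254.06921670325704, 'cy': 185.4525801009672, 'T_tool_cam': array([[-1.46071789e-04, -9.52753271e-01, -3.03745261e-01,
         7.85574529e+01],
       [ 9.99999286e-01, -4.99349732e-04,  1.08540099e-03,
        -8.62383671e-01],
       [-1.18579445e-03, -3.03744886e-01,  9.52752664e-01,
        -8.17216028e+01],
       [ 0.00000000e+00,  0.00000000e+00,  0.00000000e+00,
         1.00000000e+00]])}
```

View pics/scene0.png

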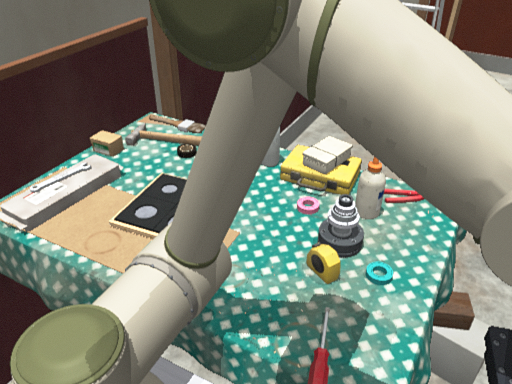

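View pics/top0.png

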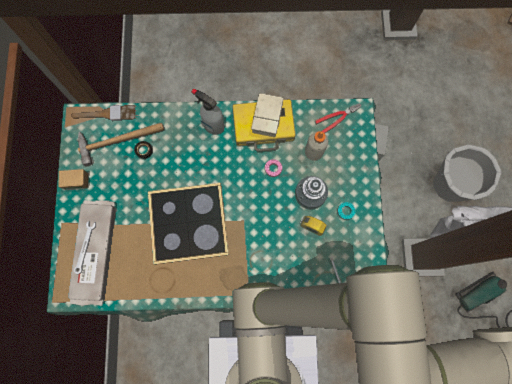

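The scene shows the spindle stack with the bottle behind it and the yellow tape in front. In the top view:
- **Candidates for the stack:** spindle stack (313,188), pink ring (273,168), turquoise ring (347,211), black ring (144,150). By the description it is the stack at (313,188).
- **Pockets:** (169,208), (203,204), (172,241), (206,237).
- **Bystanders:** bottle (317,148) and tape (314,226).

```bash
cat > h.py <<'E'
import numpy as np,cv2
from bench import state,get_image
def cam(d,s=None):
    f=d["color"].shape[0]/2/np.tan(np.radians(d["vertical_fov"]/2))
    if "T" in d: T=d["T"]
    else:
        B=np.eye(4);B[:3,:3]=s["tool_rot"];B[:3,3]=s["tcp_pos"];T=B@d["T_tool_cam"]
    return f,d["cx"],d["cy"],T
def ray(c,u,v,z):
    f,cx,cy,T=c
    r=T[:3,:3]@np.array([(u-cx)/f,(v-cy)/f,1]);o=T[:3,3]
    return o+r*(z-o[2])/r[2]
def proj(c,p):
    f,cx,cy,T=c
    q=T[:3,:3].T@(np.array(p)-T[:3,3]);return q[0]/q[2]*f+cx,q[1]/q[2]*f+cy
def snap(n):
    s=state();d=get_image(n);return d["color"],cam(d,s),s
E
python3 - <<'E'
from h import *
im,c,s=snap("top")
cv2.imwrite("pics/topc.png",cv2.resize(im[130:270,140:370,::-1],None,fx=3.4,fy=3.4,interpolation=cv2.INTER_CUBIC))
g=cv2.cvtColor(im,cv2.COLOR_RGB2GRAY).astype(float)
# pockets: grey blobs inside black tray
m=((g>60)).astype(np.uint8);m[:185]=0;m[263:]=0;m[:,:150]=0;m[:,228:]=0
n,l,st,ce=cv2.connectedComponentsWithStats(m,connectivity=4)
for i in range(1,n):
    if 60<st[i,4]<1200:
        p=ray(c,*ce[i],20);ppm=np.linalg.norm(ray(c,ce[i][0]+1,ce[i][1],20)-p)
        print(st[i],ce[i].round(1),p.round(1),"d",round(2*np.sqrt(st[i,4]/np.pi)*ppm,1))
print("spindle",ray(c,314,184,125).round(1),ray(c,313,197,36).round(1))
hsv=cv2.cvtColor(im,cv2.COLOR_RGB2HSV)
y=cv2.inRange(hsv,(20,150,90),(35,255,255));y[:200]=0
ys,xs=np.nonzero(y);print("tape",xs.min(),xs.max(),ys.min(),ys.max(),ray(c,xs.mean(),ys.mean(),64).round(1))
print("bottle",ray(c,318,140,167).round(1),ray(c,317,150,100).round(1))
E
```

```text
[192 193  22  21 365] [202.4 203.3] [552.6 177.1  20. ] d 67.1
[163 201  13  14 139] [168.8 207.6] [541.4 281.3  20. ] d 41.3
[193 224  27  27 544] [205.9 236.7] [447.8 165.7  20. ] d 80.5
[163 233  18  17 244] [171.7 241.1] [436.7 270.2  20. ] d 53.8
spindle [ 579.6 -158.5  125. ] [ 561.5 -165.9   36. ]
tape 305 325 217 233 [ 470.9 -166.9   64. ]
bottle [ 698.4 -170.5  167. ] [ 691.5 -176.4  100. ]
```

View pics/topc.png

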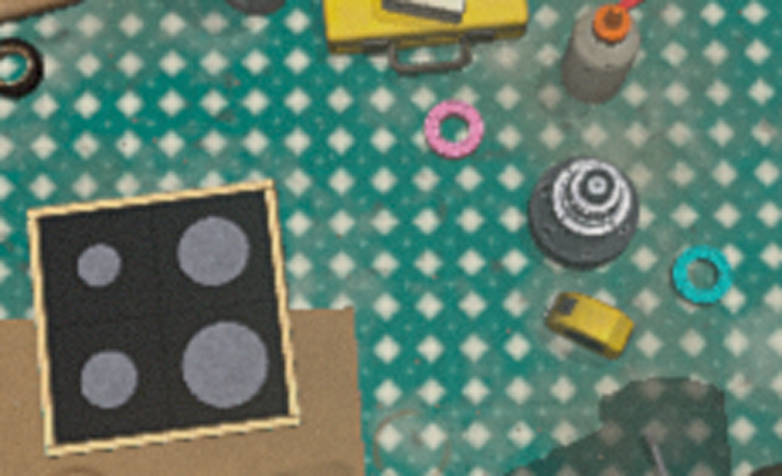

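The crop confirms the choice: at about (597,184) in crop pixels there is a stepped stack with a small dark ring on top, standing on a dark round block. The grey pockets rank by size: 40 at (541,281), 52 at (437,270), 65 at (553,177) and 78 at (448,166). Next I move above the spindle to measure it with the wrist camera.

Emit:
servo_tool(
  offset=[
    [0,0,0],
    [0,0,0],
    [0.73,-0.62,0],
    [0.73,-0.62,0],
    [0.73,-0.62,0],
    [0.73,-0.62,0],
    [0.73,-0.62,0],
    [0.73,-0.62,0],
    [0.73,-0.62,0],
    [0.73,-0.62,0],
    [0.73,-0.62,0],
    [0.73,-0.62,0],
  ],
  roll=[7.2,7.2,0,0,0,0,0,0,0,0,0,0],
)

```text
clock: 1.7
tcp_pos: [576.1, -158.9, 302.6]
tool_rot: [[1.0, 0.001, -0.0], [0.001, -1.0, 0.0], [-0.0, -0.0, -1.0]]
wrist_force: [0.4, -1.2, -0.5]
gripper_width: 88.4
grip_force: 0.0
```

Emit:
servo_tool(
  offset=[
    [0,0,0],
    [0,0,0],
  ],
  roll=[0,0],
)

```text
clock: 1.95
tcp_pos: [574.6, -160.6, 302.4]
tool_rot: [[1.0, 0.001, -0.001], [0.001, -1.0, 0.0], [-0.001, -0.0, -1.0]]
wrist_force: [0.0, -0.9, 0.7]
gripper_width: 87.9
grip_force: 0.0
```

```bash
python3 - <<'E'
from h import *
im,c,s=snap("wrist")
np.save("w1.npy",im)
print(s["tcp_pos"],s["tool_rot"].round(4),s["qpos"].round(1),s["clock"])
for p in [(575,-160,125),(575,-160,66)]:print(proj(c,p))
cv2.imwrite("pics/w1.png",cv2.resize(im[:,:,::-1],None,fx=1.5,fy=1.5))
E
```

```text
[ 574.57134981 -160.56561041  302.42541445] [[ 1.e+00  7.e-04 -8.e-04]
 [ 7.e-04 -1.e+00  1.e-04]
 [-8.e-04 -1.e-04 -1.e+00]] [-27.   26.6  66.5  -0.   86.9  63. ] 1.95
(np.float64(253.99633982187154), np.float64(180.79622071607284))
(np.float64(253.9580405024667), np.float64(166.3407095806944))
```

View pics/w1.png

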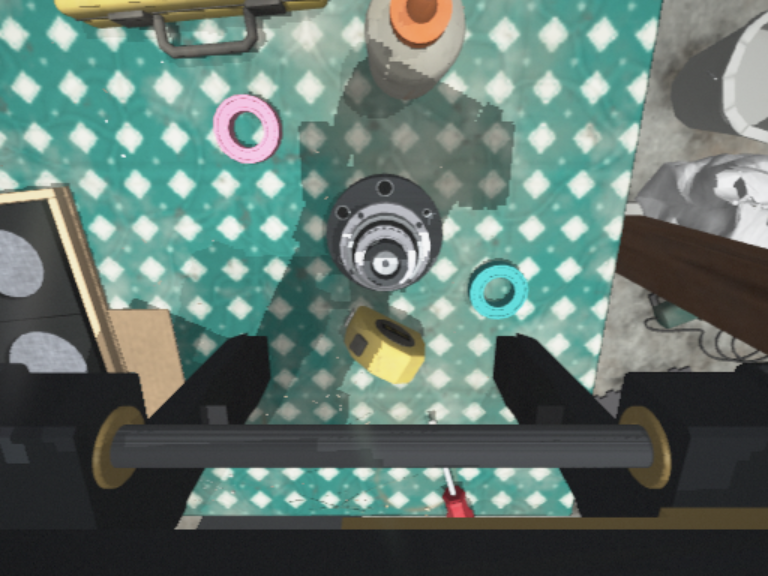

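The spindle stack is at about (385,262), with the tip in its centre. The bottle is at (420,20) and the tape at (385,345). Now I'll zoom in to fit circles.

```bash
python3 - <<'E'
from h import *
im=np.load("w1.npy")
cv2.imwrite("pics/w1c.png",cv2.resize(im[110:200,210:300,::-1],None,fx=6.5,fy=6.5,interpolation=cv2.INTER_CUBIC))
E
```

```text
(no output)
```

View pics/w1c.png

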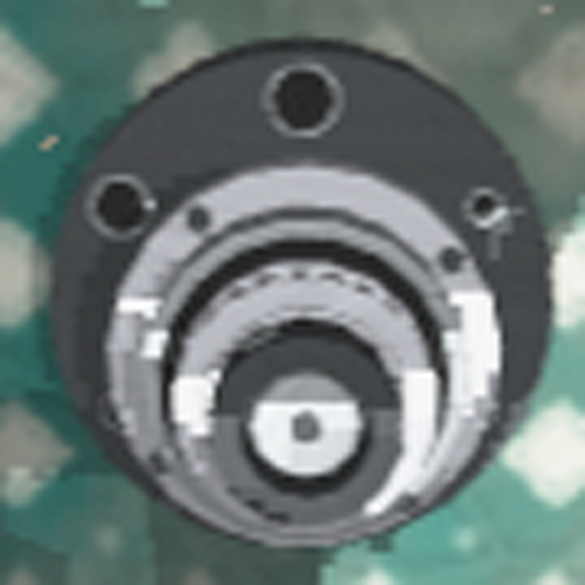

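The crop shows the tip centre at (305,428), the end cover spanning columns 108–500 and the block 52–552. I'll cast rays for each level.

```bash
python3 - <<'E'
from h import *
d=get_image("wrist");s=state();c=cam(d,s)
print(s["tcp_pos"])
for n,x,y,z in [("tip",305,428,121),("collar",307,420,125),("cover",304,361,80),("block",302,290,36)]:
    u=(x+.5)/6.5-.5+210;v=(y+.5)/6.5-.5+110
    print(n,ray(c,u,v,z).round(1))
im=get_image("top");c=cam(im)
print(ray(c,315.5,184.1,121).round(1))
im,c,_=snap("wrist");hsv=cv2.cvtColor(im,cv2.COLOR_RGB2HSV)
for u,v,z in[(420/1.5,20/1.5,165),(345/1.5,310/1.5,64),(425/1.5,350/1.5,64)]:print(ray(c,u,v,z).round(0))
E
```

```text
[ 574.185884   -161.2961804   302.79751694]
tip [ 578.9 -163.2  121. ]
collar [ 581.3 -163.5  125. ]
cover [ 579.5 -163.4   80. ]
block [ 583.2 -163.4   36. ]
[ 580.3 -163.4  121. ]
[ 708. -179.  165.]
[ 523. -131.   64.]
[ 486. -198.   64.]
```

Spindle axis is at about (579.5, -163.4). Now descending on the collar: fingertips to z of about 117.5, so TCP 181.5.

Emit:
servo_tool(
  offset=[
    [0.075,0.047,0],
    [0,0,0.4],
    [0,0,0.5],
    [0,0,0.5],
    [0,0,0.3],
    [0,0,0.2],
    [0,0,0.12],
    [0,0,0],
    [0,0,0],
  ],
  roll=[0,0,0,0,0,0,0,0,0],
  hand=50,
)

```text
clock: 3.28
tcp_pos: [579.6, -163.4, 182.2]
tool_rot: [[1.0, 0.0, 0.001], [0.0, -1.0, -0.001], [0.001, 0.001, -1.0]]
wrist_force: [-0.2, -0.5, -0.3]
gripper_width: 50.0
grip_force: 0.0
```

Emit:
servo_tool(
  offset=[
    [0,0,0],
    [0,0,0],
    [0,0,0],
    [0,0,0],
    [0,0,0],
    [0,0,0],
  ],
  roll=[0,0,0,0,0,0],
  hand=20,
  newtons=15,
)

```text
clock: 4.03
tcp_pos: [579.4, -163.3, 181.8]
tool_rot: [[1.0, 0.0, 0.0], [0.0, -1.0, -0.0], [0.0, 0.0, -1.0]]
wrist_force: [-1.1, -0.2, 3.7]
gripper_width: 29.0
grip_force: 15.0
```

Gripped (29 mm, 15 N). Next: lift, then travel to the 40 mm pocket.

Emit:
servo_tool(
  offset=[
    [0,0,-0.1],
    [0,0,-0.2],
    [0,0,-0.3],
    [0,0,-0.4],
    [-0.08,-0.3,0],
    [-0.08,-0.5,0],
    [-0.08,-0.7,0],
    [-0.08,-0.7,0],
    [-0.08,-0.7,0],
    [-0.08,-0.7,0],
    [-0.08,-0.7,0],
    [-0.08,-0.7,0],
  ],
  roll=[0,0,0,0,0,0,0,0,0,0,0,0],
)

```text
clock: 5.52
tcp_pos: [539.4, 138.9, 240.8]
tool_rot: [[1.0, 0.001, -0.002], [0.001, -1.0, 0.0], [-0.002, -0.0, -1.0]]
wrist_force: [0.7, -0.2, -0.7]
gripper_width: 29.0
grip_force: 15.0
```

Emit:
servo_tool(
  offset=[
    [0,-0.7,0],
    [0,-0.7,0],
    [0,-0.5,0],
    [0,-0.3,0],
    [0,-0.2,0],
    [0,0,0],
    [0,0,0],
  ],
  roll=[0,0,0,0,0,0,0],
)

```text
clock: 6.4
tcp_pos: [540.9, 280.0, 241.5]
tool_rot: [[1.0, -0.0, -0.0], [-0.0, -1.0, -0.0], [-0.0, 0.0, -1.0]]
wrist_force: [0.3, 0.1, -0.7]
gripper_width: 29.1
grip_force: 15.0
```

```bash
python3 - <<'E'
from h import *
im,c,s=snap("wrist")
np.save("w2.npy",im);print(s["tcp_pos"],s["gripper_width"],s["grip_force"],s["wrist_force"])
P=dict(p40=(541.4,281.3),p52=(436.7,270.2),p65=(552.6,177.1),p78=(447.8,165.7))
for k,p in P.items():print(k,np.round(proj(c,(*p,20)),1))
cv2.imwrite("pics/w2.png",cv2.resize(im[:,:,::-1],None,fx=1.5,fy=1.5))
E
```

```text
[540.85595598 279.95964654 241.51067655] 29.053676230832096 14.999941983260214 [ 0.25067348  0.11399314 -0.68317924]
p40 [253.2 169.5]
p52 [262.3 251.4]
p65 [346.8 159.7]
p78 [347.4 243.4]
```

View pics/w2.png

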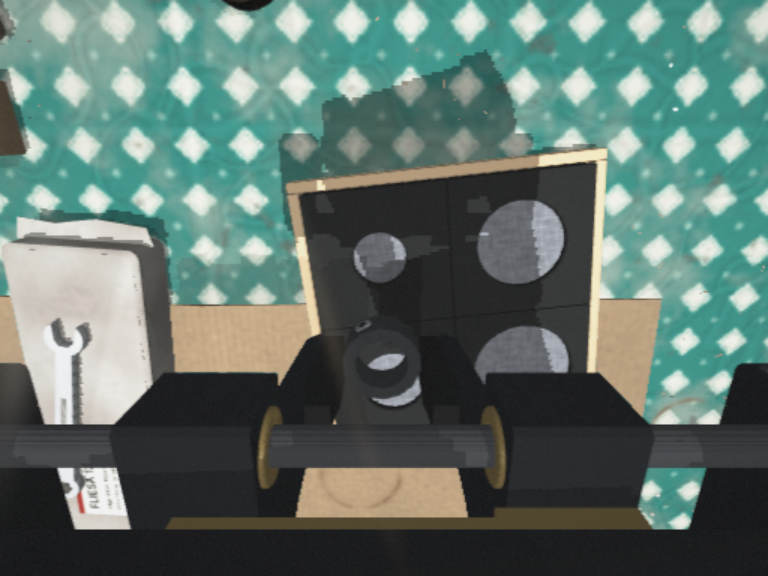

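The 40 mm pocket is at (380,257) in the picture, matching the top camera within about 1–2 mm. The collar is level in the fingers. Lowering it now.

Emit:
servo_tool(
  offset=[
    [-0.01,-0.01,0.3],
    [0,0,0.5],
    [0,0,0.6],
    [0,0,0.5],
    [0,0,0.3],
    [0,0,0.15],
    [0,0,0.08],
    [0,0,0.04],
    [0,0,0.03],
    [0,0,0.01],
    [0,0,0],
    [0,0,0],
  ],
  roll=[0,0,0,0,0,0,0,0,0,0,0,0],
)

```text
clock: 7.95
tcp_pos: [540.2, 281.4, 91.1]
tool_rot: [[1.0, 0.001, 0.0], [0.001, -1.0, 0.0], [0.0, -0.0, -1.0]]
wrist_force: [0.5, -0.3, -0.9]
gripper_width: 29.2
grip_force: 15.0
```

Emit:
servo_tool(
  offset=[
    [0,0,0.01],
    [0,0,0],
  ],
  roll=[0,0],
)

```text
clock: 8.2
tcp_pos: [540.2, 281.4, 90.8]
tool_rot: [[1.0, 0.0, 0.001], [0.0, -1.0, 0.0], [0.001, -0.0, -1.0]]
wrist_force: [-2.0, -0.3, 4.5]
gripper_width: 29.4
grip_force: 15.0
```

Emit:
servo_tool(
  offset=[
    [0,0,0],
    [0,0,0],
    [0,0,0],
    [0,0,0],
  ],
  roll=[0,0,0,0],
  hand=50,
)

```text
clock: 8.7
tcp_pos: [540.1, 281.3, 90.2]
tool_rot: [[1.0, 0.0, -0.0], [0.0, -1.0, -0.0], [-0.0, 0.0, -1.0]]
wrist_force: [0.4, 0.4, -0.4]
gripper_width: 50.3
grip_force: 0.0
```

Emit:
servo_tool(
  offset=[
    [0,0,-0.2],
    [0,0,-0.5],
    [0,0,-0.8],
    [0,0,-1],
    [0,0,0],
    [0,0,0],
  ],
  roll=[0,0,0,0,0,0],
)

```text
clock: 9.45
tcp_pos: [539.8, 281.2, 240.2]
tool_rot: [[1.0, 0.001, -0.0], [0.001, -1.0, -0.0], [-0.0, 0.0, -1.0]]
wrist_force: [1.2, -0.0, 0.0]
gripper_width: 49.9
grip_force: 0.0
```

```bash
python3 - <<'E'
from h import *
im,c,s=snap("wrist")
np.save("w3.npy",im);print(s["tcp_pos"],s["gripper_width"],s["grip_force"],s["wrist_force"])
cv2.imwrite("pics/w3.png",cv2.resize(im[100:270,150:420,::-1],None,fx=2.9,fy=2.9))
E
```

```text
[539.76605502 281.2333297  240.19875312] 49.91445756117233 0.0 [ 1.2257764  -0.01399608  0.01328171]
```

View pics/w3.png

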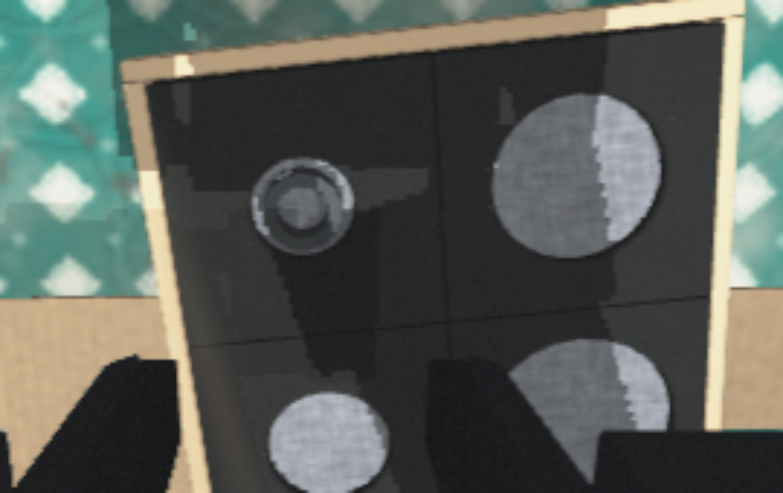

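The collar is seated and centred in the 40 mm pocket, at crop pixel (302,206). Going back for the pulley.

Emit:
servo_tool(
  offset=[
    [0.065,0.5,0],
    [0.065,0.9,0],
    [0.065,0.9,0],
    [0.065,0.9,0],
    [0.065,0.9,0],
    [0.065,0.9,0],
    [0.065,0.9,0],
    [0.065,0.9,0],
    [0.065,0.41,0],
    [0.065,0.2,0],
    [0,0,0],
    [0,0,0],
  ],
  roll=[0,0,0,0,0,0,0,0,0,0,0,0],
  hand=64,
)

```text
clock: 11.0
tcp_pos: [579.4, -161.8, 240.3]
tool_rot: [[1.0, 0.002, -0.0], [0.002, -1.0, 0.0], [-0.0, -0.0, -1.0]]
wrist_force: [-0.4, 0.4, -0.9]
gripper_width: 64.1
grip_force: 0.0
```

Emit:
servo_tool(
  offset=[
    [0,0,0.3],
    [0,0,0.4],
    [0,0,0.3],
    [0,0,0.15],
    [0,0,0.1],
    [0,0,0],
    [0,0,0],
  ],
  roll=[0,0,0,0,0,0,0],
)

```text
clock: 11.88
tcp_pos: [579.5, -163.3, 166.0]
tool_rot: [[1.0, 0.001, 0.001], [0.001, -1.0, -0.0], [0.001, 0.0, -1.0]]
wrist_force: [-0.1, 0.2, 0.4]
gripper_width: 63.5
grip_force: 0.0
```

Emit:
servo_tool(
  offset=[
    [0,0,0],
    [0,0,0],
    [0,0,0],
    [0,0,0],
    [0,0,0],
    [0,0,0],
  ],
  roll=[0,0,0,0,0,0],
  hand=32,
  newtons=20,
)

```text
clock: 12.62
tcp_pos: [579.4, -163.3, 165.5]
tool_rot: [[1.0, 0.0, 0.0], [0.0, -1.0, -0.0], [0.0, 0.0, -1.0]]
wrist_force: [-0.8, 0.7, 2.0]
gripper_width: 41.6
grip_force: 20.0
```

Emit:
servo_tool(
  offset=[
    [0,0,-0.1],
    [0,0,-0.2],
    [0,0,-0.3],
    [0,0,-0.4],
    [0,0,-0.25],
    [-0.2,-0.5,0],
    [-0.25,-0.7,0],
    [-0.25,-0.7,0],
    [-0.25,-0.7,0],
    [-0.25,-0.7,0],
    [-0.25,-0.7,0],
    [-0.25,-0.7,0],
  ],
  roll=[0,0,0,0,0,0,0,0,0,0,0,0],
)

```text
clock: 14.12
tcp_pos: [476.6, 120.0, 240.7]
tool_rot: [[1.0, 0.0, 0.0], [0.0, -1.0, 0.0], [0.0, -0.0, -1.0]]
wrist_force: [0.3, 0.1, -0.0]
gripper_width: 41.7
grip_force: 20.0
```

Emit:
servo_tool(
  offset=[
    [-0.25,-0.7,0],
    [-0.25,-0.7,0],
    [-0.195,-0.6,0],
    [0,-0.335,0],
    [0,-0.19,0],
    [0,0,0],
    [0,0,0],
  ],
  roll=[0,0,0,0,0,0,0],
)

```text
clock: 15.0
tcp_pos: [435.6, 269.5, 240.3]
tool_rot: [[1.0, -0.0, -0.0], [-0.0, -1.0, -0.0], [-0.0, 0.0, -1.0]]
wrist_force: [-0.3, 0.9, -1.2]
gripper_width: 41.6
grip_force: 20.0
```

```bash
python3 - <<'E'
from h import *
im,c,s=snap("wrist")
print(s["tcp_pos"],s["gripper_width"],s["grip_force"],s["wrist_force"])
for k,p in dict(p52=(436.7,270.2),p78=(447.8,165.7)).items():print(k,np.round(proj(c,(*p,20)),1))
cv2.imwrite("pics/w4.png",cv2.resize(im[:,:,::-1],None,fx=1.5,fy=1.5))
E
```

```text
[435.64023206 269.51346053 240.34814124] 41.62835035473192 19.999753832817078 [-0.32022319  0.87726852 -1.16131573]
p52 [253.8 169.3]
p78 [348.  159.6]
```

View pics/w4.png

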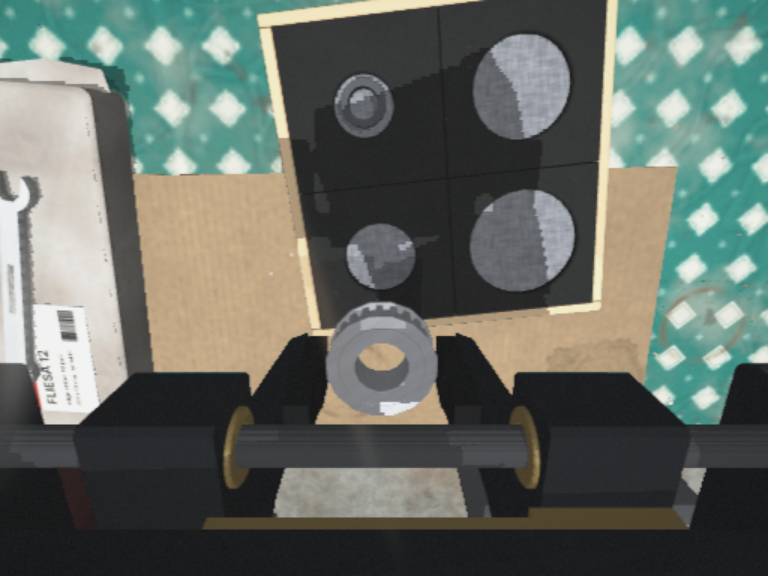

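The pulley is held level. The 52 mm pocket is at (381,257), as expected. Lowering.

Emit:
servo_tool(
  offset=[
    [-0.01,0,0.3],
    [0,0,0.5],
    [0,0,0.6],
    [0,0,0.5],
    [0,0,0.3],
    [0,0,0.15],
    [0,0,0.08],
    [0,0,0.04],
    [0,0,0.02],
    [0,0,0.01],
    [0,0,0],
    [0,0,0],
  ],
  roll=[0,0,0,0,0,0,0,0,0,0,0,0],
)

```text
clock: 16.55
tcp_pos: [434.9, 270.2, 90.5]
tool_rot: [[1.0, 0.001, 0.0], [0.001, -1.0, 0.0], [0.0, -0.0, -1.0]]
wrist_force: [-0.8, 0.4, -0.2]
gripper_width: 41.1
grip_force: 20.0
```

Emit:
servo_tool(
  offset=[
    [0,0,0],
    [0,0,0],
    [0,0,0],
    [0,0,0],
  ],
  roll=[0,0,0,0],
  hand=62,
)

```text
clock: 17.05
tcp_pos: [434.8, 270.2, 90.4]
tool_rot: [[1.0, 0.0, -0.0], [0.0, -1.0, 0.0], [-0.0, -0.0, -1.0]]
wrist_force: [0.3, 0.2, 0.5]
gripper_width: 62.3
grip_force: 0.0
```

Emit:
servo_tool(
  offset=[
    [0,0,-0.2],
    [0,0,-0.5],
    [0,0,-0.8],
    [0,0,-1],
    [0,0,0],
    [0,0,0],
  ],
  roll=[0,0,0,0,0,0],
)

```text
clock: 17.8
tcp_pos: [434.4, 270.0, 240.3]
tool_rot: [[1.0, 0.0, -0.0], [0.0, -1.0, -0.0], [-0.0, 0.0, -1.0]]
wrist_force: [-0.4, -0.2, -1.1]
gripper_width: 62.0
grip_force: 0.0
```

```bash
python3 - <<'E'
from h import *
im,c,s=snap("wrist")
print(s["tcp_pos"],s["gripper_width"],s["wrist_force"])
cv2.imwrite("pics/w5.png",cv2.resize(im[40:220,150:420,::-1],None,fx=2.9,fy=2.9))
E
```

```text
[434.43723971 270.03352588 240.3026905 ] 61.97736825487728 [-0.40284699 -0.193426   -1.08882701]
```

View pics/w5.png

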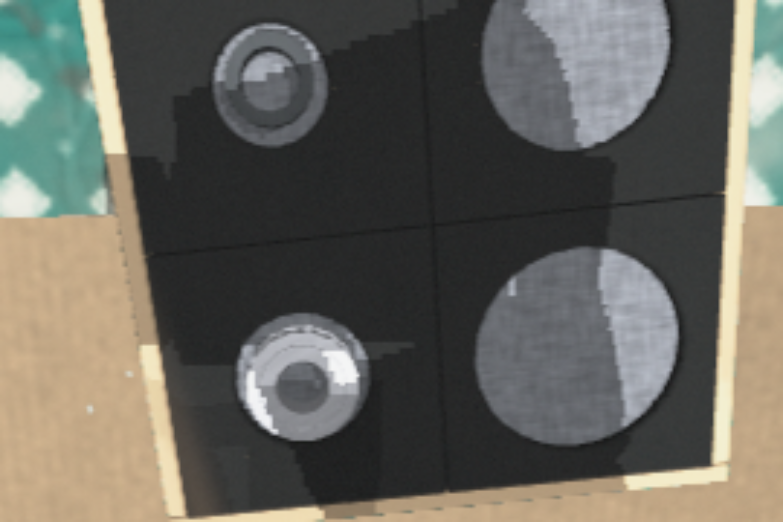

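```bash
python3 - <<'E'
from h import *
d=get_image("wrist");s=state();c=cam(d,s)
f=lambda x,y,z:ray(c,(x+.5)/2.9-.5+150,(y+.5)/2.9-.5+40,z).round(1)
print("bore",f(302,387,36),"rim bottom",f(302,441,36),"rim l/r",f(243,385,36),f(367,385,36),"pocket top",f(302,313,25),"collar bore",f(269,88,34),"outer top edge of pocket40",f(270,22,25))
E
```

```text
bore [435.3 270.6  36. ] rim bottom [414.3 270.6  36. ] rim l/r [436.  292.1  36. ] [436.  246.8  36. ] pocket top [460.6 270.5  25. ] collar bore [536.9 281.4  34. ] outer top edge of pocket40 [558.  281.2  25. ]
```

Both parts are centred in their pockets within about 1–2 mm. Next the bearing.

Emit:
servo_tool(
  offset=[
    [0.24,0.5,0],
    [0.24,0.85,0],
    [0.24,0.85,0],
    [0.24,0.85,0],
    [0.24,0.85,0],
    [0.24,0.85,0],
    [0.24,0.85,0],
    [0.24,0.85,0],
    [0.24,0.5,0],
    [0.245,0.275,0],
    [0,0,0],
    [0,0,0],
  ],
  roll=[0,0,0,0,0,0,0,0,0,0,0,0],
  hand=78,
)

```text
clock: 19.4
tcp_pos: [578.9, -162.5, 239.5]
tool_rot: [[1.0, 0.001, -0.002], [0.001, -1.0, 0.001], [-0.002, -0.001, -1.0]]
wrist_force: [-0.2, 0.5, 0.4]
gripper_width: 77.8
grip_force: 0.0
```

Emit:
servo_tool(
  offset=[
    [0,0,0.3],
    [0,0,0.4],
    [0,0,0.3],
    [0,0,0.25],
    [0,0,0.15],
    [0,0,0.1],
    [0,0,0],
    [0,0,0],
  ],
  roll=[0,0,0,0,0,0,0,0],
)

```text
clock: 20.4
tcp_pos: [579.5, -163.3, 150.8]
tool_rot: [[1.0, 0.0, 0.001], [0.0, -1.0, -0.0], [0.001, 0.0, -1.0]]
wrist_force: [0.0, 0.3, -0.8]
gripper_width: 77.8
grip_force: 0.0
```

Emit:
servo_tool(
  offset=[
    [0,0,0],
    [0,0,0],
    [0,0,0],
    [0,0,0],
    [0,0,0],
    [0,0,0],
  ],
  roll=[0,0,0,0,0,0],
  hand=45,
  newtons=25,
)

```text
clock: 21.15
tcp_pos: [579.4, -163.3, 150.5]
tool_rot: [[1.0, 0.0, 0.0], [0.0, -1.0, -0.0], [0.0, 0.0, -1.0]]
wrist_force: [-0.2, -0.3, 1.2]
gripper_width: 54.6
grip_force: 25.0
```

Emit:
servo_tool(
  offset=[
    [0,0,-0.1],
    [0,0,-0.2],
    [0,0,-0.3],
    [0,0,-0.4],
    [0,0,-0.3],
    [0,0,-0.2],
    [-0.078,-0.4,0],
    [-0.078,-0.7,0],
    [-0.078,-0.7,0],
    [-0.078,-0.7,0],
    [-0.078,-0.7,0],
    [-0.078,-0.7,0],
  ],
  roll=[0,0,0,0,0,0,0,0,0,0,0,0],
)

```text
clock: 22.65
tcp_pos: [549.9, 73.2, 239.8]
tool_rot: [[1.0, 0.001, -0.002], [0.001, -1.0, 0.0], [-0.002, -0.0, -1.0]]
wrist_force: [0.4, -0.1, -1.4]
gripper_width: 54.3
grip_force: 25.0
```

Emit:
servo_tool(
  offset=[
    [0,-0.7,0],
    [0,-0.5,0],
    [0,-0.373,0],
    [0,-0.2,0],
    [0,0,0],
    [0,0,0],
    [0,0,0],
  ],
  roll=[0,0,0,0,0,0,0],
)

```text
clock: 23.52
tcp_pos: [551.2, 176.4, 240.3]
tool_rot: [[1.0, -0.001, -0.0], [-0.001, -1.0, -0.0], [-0.0, 0.0, -1.0]]
wrist_force: [-0.0, -0.2, -1.5]
gripper_width: 54.5
grip_force: 25.0
```

```bash
python3 - <<'E'
from h import *
im,c,s=snap("wrist")
print(s["tcp_pos"],s["gripper_width"],s["wrist_force"])
print(proj(c,(552.6,177.1,20)))
cv2.imwrite("pics/w6.png",cv2.resize(im[:,:,::-1],None,fx=1.5,fy=1.5))
E
```

```text
[551.17121367 176.42936129 240.34285679] 54.5318621735698 [-0.00242921 -0.22720754 -1.54536432]
(np.float64(253.83795002484746), np.float64(169.0378894924748))
```

View pics/w6.png

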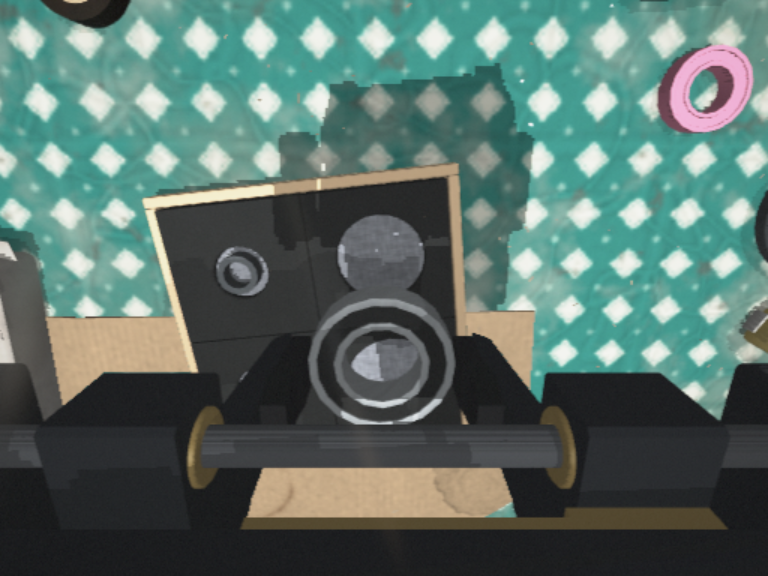

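The bearing is level and the 65 mm pocket is at (381,256), as expected. Lowering.

Emit:
servo_tool(
  offset=[
    [0,0,0.3],
    [0,0,0.5],
    [0,0,0.6],
    [0,0,0.5],
    [0,0,0.3],
    [0,0,0.15],
    [0,0,0.08],
    [0,0,0.04],
    [0,0,0.02],
    [0,0,0.01],
    [0,0,0],
    [0,0,0],
  ],
  roll=[0,0,0,0,0,0,0,0,0,0,0,0],
)

```text
clock: 25.08
tcp_pos: [551.2, 177.1, 90.5]
tool_rot: [[1.0, 0.0, 0.0], [0.0, -1.0, 0.0], [0.0, -0.0, -1.0]]
wrist_force: [-0.1, 0.3, -0.6]
gripper_width: 54.0
grip_force: 25.0
```

Emit:
servo_tool(
  offset=[
    [0,0,0],
    [0,0,0],
    [0,0,0],
    [0,0,0],
  ],
  roll=[0,0,0,0],
  hand=74,
)

```text
clock: 25.58
tcp_pos: [551.1, 177.1, 90.4]
tool_rot: [[1.0, 0.001, 0.0], [0.001, -1.0, -0.0], [0.0, 0.0, -1.0]]
wrist_force: [-0.3, -0.5, 0.8]
gripper_width: 74.0
grip_force: 0.0
```

Emit:
servo_tool(
  offset=[
    [0,0,-0.2],
    [0,0,-0.5],
    [0,0,-0.8],
    [0,0,-1],
    [0,0,0],
    [0,0,0],
  ],
  roll=[0,0,0,0,0,0],
)

```text
clock: 26.32
tcp_pos: [550.7, 177.1, 240.2]
tool_rot: [[1.0, 0.001, -0.0], [0.001, -1.0, -0.0], [-0.0, 0.0, -1.0]]
wrist_force: [-1.0, -0.3, 0.5]
gripper_width: 74.5
grip_force: 0.0
```

```bash
python3 - <<'E'
from h import *
im,c,s=snap("wrist")
print(s["tcp_pos"],s["gripper_width"],s["wrist_force"])
cv2.imwrite("pics/w7.png",cv2.resize(im[100:240,80:350,::-1],None,fx=2.9,fy=2.9))
E
```

```text
[550.7089308  177.08254906 240.24140749] 74.52189634551794 [-0.98932693 -0.32762958  0.4955025 ]
```

View pics/w7.png

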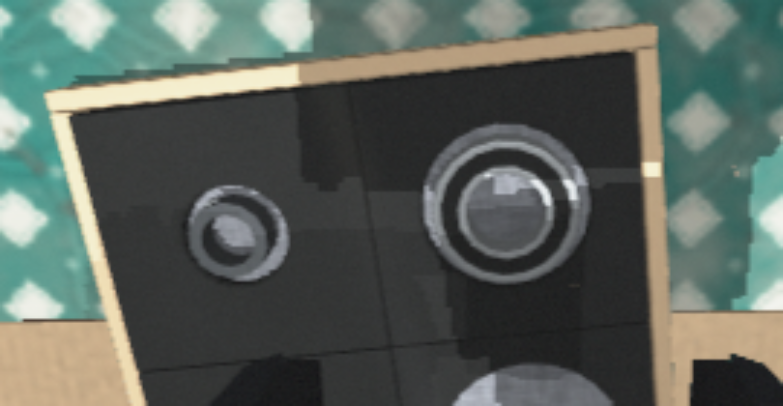

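The bearing is seated in the 65 mm pocket, at crop pixel (506,207). Last, the end cover.

Emit:
servo_tool(
  offset=[
    [0.06,0.5,0],
    [0.06,0.85,0],
    [0.06,0.85,0],
    [0.06,0.85,0],
    [0.06,0.85,0],
    [0.06,0.85,0],
    [0.06,0.5,0],
    [0.048,0.423,0],
    [0,0,0],
    [0,0,0],
    [0,0,0],
  ],
  roll=[0,0,0,0,0,0,0,0,0,0,0],
  hand=88,
)

```text
clock: 27.75
tcp_pos: [579.4, -162.1, 240.4]
tool_rot: [[1.0, 0.002, -0.0], [0.002, -1.0, 0.0], [-0.0, -0.0, -1.0]]
wrist_force: [-0.2, 0.1, 0.5]
gripper_width: 88.2
grip_force: 0.0
```

Emit:
servo_tool(
  offset=[
    [0,0,0.3],
    [0,0,0.4],
    [0,0,0.4],
    [0,0,0.3],
    [0,0,0.18],
    [0,0,0.1],
    [0,0,0.05],
    [0,0,0],
    [0,0,0],
  ],
  roll=[0,0,0,0,0,0,0,0,0],
)

```text
clock: 28.88
tcp_pos: [579.5, -163.3, 137.0]
tool_rot: [[1.0, 0.0, 0.001], [0.0, -1.0, -0.0], [0.001, 0.0, -1.0]]
wrist_force: [-0.0, -0.5, -0.3]
gripper_width: 88.1
grip_force: 0.0
```

Emit:
servo_tool(
  offset=[
    [0,0,0],
    [0,0,0],
    [0,0,0],
    [0,0,0],
    [0,0,0],
    [0,0,0],
  ],
  roll=[0,0,0,0,0,0],
  hand=58,
  newtons=25,
)

```text
clock: 29.62
tcp_pos: [579.4, -163.3, 136.7]
tool_rot: [[1.0, 0.0, 0.0], [0.0, -1.0, -0.0], [0.0, 0.0, -1.0]]
wrist_force: [-0.4, 0.6, 2.1]
gripper_width: 66.7
grip_force: 25.0
```

Emit:
servo_tool(
  offset=[
    [0,0,-0.1],
    [0,0,-0.2],
    [0,0,-0.3],
    [0,0,-0.4],
    [0,0,-0.4],
    [0,0,-0.23],
    [0,0,-0.1],
    [-0.2,-0.4,0],
    [-0.3,-0.7,0],
    [-0.3,-0.7,0],
    [-0.3,-0.7,0],
    [-0.3,-0.7,0],
  ],
  roll=[0,0,0,0,0,0,0,0,0,0,0,0],
)

```text
clock: 31.12
tcp_pos: [494.3, 30.0, 239.9]
tool_rot: [[1.0, 0.0, -0.001], [0.0, -1.0, 0.0], [-0.001, -0.0, -1.0]]
wrist_force: [0.5, 0.9, -0.6]
gripper_width: 67.0
grip_force: 25.0
```

Emit:
servo_tool(
  offset=[
    [-0.3,-0.7,0],
    [-0.3,-0.7,0],
    [-0.217,-0.5,0],
    [0,-0.25,0],
    [0,-0.133,0],
    [0,0,0],
    [0,0,0],
  ],
  roll=[0,0,0,0,0,0,0],
)

```text
clock: 32.0
tcp_pos: [446.6, 165.0, 240.2]
tool_rot: [[1.0, -0.001, -0.0], [-0.001, -1.0, -0.0], [-0.0, 0.0, -1.0]]
wrist_force: [-0.9, -0.7, -2.0]
gripper_width: 66.9
grip_force: 25.0
```

```bash
python3 - <<'E'
from h import *
im,c,s=snap("wrist")
print(s["tcp_pos"],s["gripper_width"],s["wrist_force"])
print(proj(c,(447.8,165.7,20)))
cv2.imwrite("pics/w8.png",cv2.resize(im[:,:,::-1],None,fx=1.5,fy=1.5))
E
```

```text
[446.58218918 164.97446489 240.214984  ] 66.93264516010079 [-0.88735627 -0.73652294 -2.04163157]
(np.float64(253.77155307946535), np.float64(169.24237080251726))
```

View pics/w8.png

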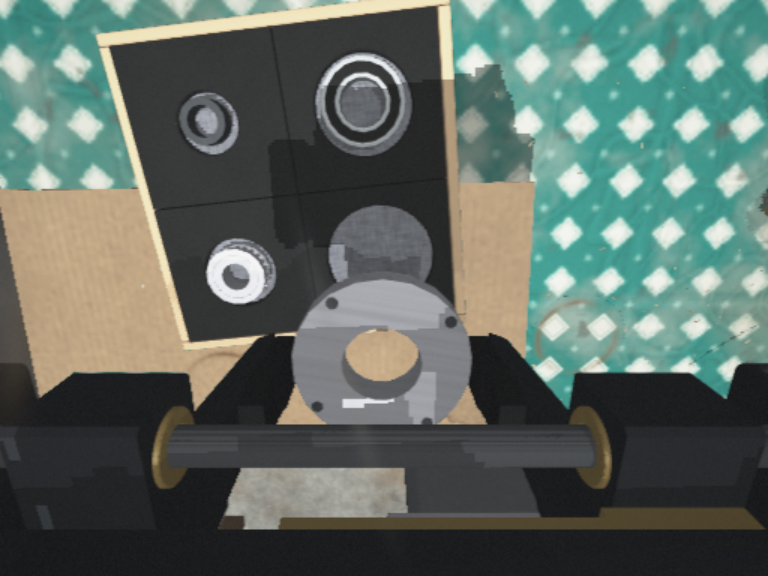

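The cover is level and the 78 mm pocket is at (381,257). Lowering.

Emit:
servo_tool(
  offset=[
    [0,0,0.3],
    [0,0,0.5],
    [0,0,0.6],
    [0,0,0.5],
    [0,0,0.3],
    [0,0,0.15],
    [0,0,0.08],
    [0,0,0.04],
    [0,0,0.02],
    [0,0,0.005],
    [0,0,0],
    [0,0,0],
  ],
  roll=[0,0,0,0,0,0,0,0,0,0,0,0],
)

```text
clock: 33.55
tcp_pos: [446.2, 165.7, 90.8]
tool_rot: [[1.0, 0.001, 0.0], [0.001, -1.0, 0.0], [0.0, -0.0, -1.0]]
wrist_force: [-0.0, 0.4, -0.8]
gripper_width: 67.0
grip_force: 25.0
```

Emit:
servo_tool(
  offset=[
    [0,0,0],
    [0,0,0],
    [0,0,0],
    [0,0,0],
  ],
  roll=[0,0,0,0],
  hand=84,
)

```text
clock: 34.05
tcp_pos: [446.2, 165.7, 90.7]
tool_rot: [[1.0, 0.0, 0.0], [0.0, -1.0, 0.0], [0.0, -0.0, -1.0]]
wrist_force: [0.1, -0.5, -0.2]
gripper_width: 84.1
grip_force: 0.0
```

Emit:
servo_tool(
  offset=[
    [0,0,-0.2],
    [0,0,-0.5],
    [0,0,-0.8],
    [0,0,-1],
    [0,0,0],
    [0,0,0],
    [0,0,0],
  ],
  roll=[0,0,0,0,0,0,0],
)

```text
clock: 34.92
tcp_pos: [445.7, 165.6, 239.6]
tool_rot: [[1.0, 0.0, -0.003], [0.0, -1.0, -0.0], [-0.003, 0.0, -1.0]]
wrist_force: [0.6, 0.2, -0.3]
gripper_width: 83.8
grip_force: 0.0
```

```bash
python3 - <<'E'
from h import *
im,c,s=snap("wrist")
print(s["tcp_pos"],s["gripper_width"],s["wrist_force"])
cv2.imwrite("pics/w9.png",cv2.resize(im[0:240,50:350,::-1],None,fx=2.5,fy=2.5))
E
```

```text
[445.73881958 165.59017898 239.61779061] 83.82811066684785 [ 0.60850754  0.18826339 -0.25849742]
```

View pics/w9.png

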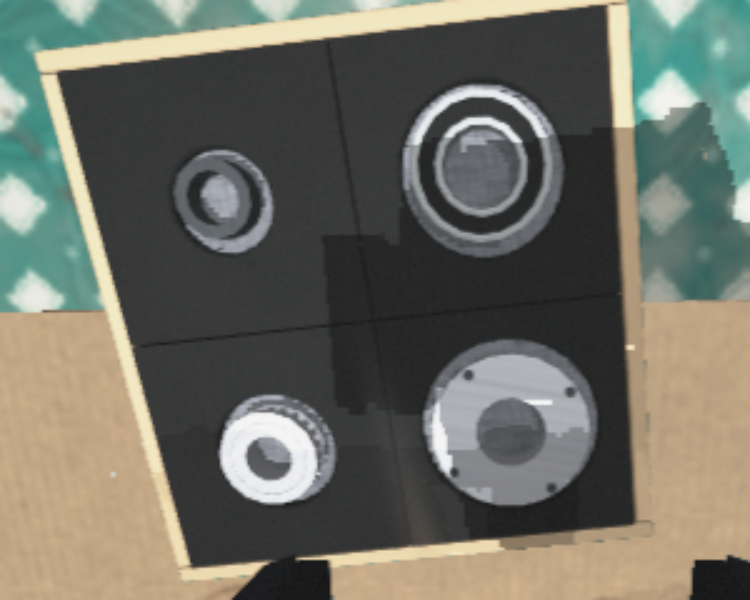

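All four parts lie flat in their own pockets: collar (222,200), bearing (483,167), pulley (272,455) and cover (511,428). The gripper is clear of everything, so I'm handing in.

```bash
python3 -c "
from bench import finish_job
print(finish_job())"
```

```text
the job is handed in; nothing more can be done
None
```

All four parts are off the spindle and lying flat in their own pockets by the last wrist picture, the glue bottle and tape measure were not touched as far as I could tell, and the job was handed in at about 35 s of the 109 s allowed (no verdict was returned).

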